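# Load a cream cartridge into the depositor

## Task

Take the green pistachio cartridge from the rack and lay it in the depositor's two blue V saddles with its nozzle pointing into the notched front plate; keep hold of it until it lies settled in both saddles, then let go. Then slide the black-handled pusher forward until the cartridge is snug against the front plate, with the pusher touching its tail. Leave the red cartridge and the other things on the bench where they are.

Things in the scene. Friction and masses are not known exactly. Their poses are not given: they have to be found in the camera images.
- green_cartridge: Rigid bright green cylinder, 44 mm diameter, 140 mm long, black band near its tail, white front cap; about 0.25 kg. Origin mid-length on its axis; own +x runs along the axis to the white nozzle (16 mm diameter, sticking out 25 mm from the flat front shoulder). It starts level in one of the rack's two lanes, axis 42 mm above the table.
- shoulder (a point): Centre of the green cartridge's flat front shoulder (where the nozzle begins), 70 mm along +x from the cartridge's origin.
- tail (a point): Centre of the green cartridge's flat tail end, 70 mm along -x from the cartridge's origin.
- red_cartridge: Same shape as the green cartridge but red; lies in the other rack lane. Not to be moved.
- rack: Fixed grey rack, 130 x 200 mm, base 5 mm thick, origin under its centre. Two lanes along its x, at y = +55 and -55 mm; either may hold the green cartridge, nozzle towards +x. Each lane has two V saddles 16 mm wide at x = -46 and +46 mm, top edges 39 mm above the table; between them 76 mm along x are free for fingers.
- depositor: Fixed steel bed 295 x 100 x 12 mm (x = -160 to +135 mm), origin on the underside, +x from pusher to front plate, z up. Blue 90-degree V saddles 16 mm wide at x = 0 and +90 mm, 55 mm across their top edges (72 mm above the table), hold a cartridge with its axis at y = 0, z = 75 mm; between them 74 mm along x are free for fingers.
- seat (a point): Where the centre of the shoulder belongs: on the saddle axis at the inner face of the front plate (depositor x = 115, y = 0, z = 75 mm; same axes). The plate is 86 mm wide, 8 mm thick, its top 105 mm above the table, with a notch for the nozzle, open at the top, 26 mm wide, bottom 55 mm above the table. Lay the cartridge 5 to 20 mm short of the plate.
- pusher (a joint): Pusher travel along the depositor's +x, m: 0 fully back, stop at 0.062; starts between 0 and 0.014. About 2 N friction, 5 to 9 N when also moving the cartridge along; stays where left. Its face is at depositor x = -75 mm + travel; it touches the tail of a cartridge that is home at travel 0.050.
- pusher_face (a point): Centre of the pusher's white round face (36 mm diameter) that touches the cartridge's tail; its x axis is the depositor's +x.
- pusher_grip (a point): Grip point in the pusher's black upright handle, 40 mm behind the pusher's face and 110 mm above the table. The handle is 16 mm wide (depositor y) by 26 mm (depositor x) and runs from 87 to 127 mm above the table; beneath it is a blue post 16 mm wide on a block whose top is 38 mm above the table.
- panettone: Loaf in a dark paper case, 156 mm diameter, 113 mm high, origin under its centre. Not to be moved.
- sprinkles: Amber jar with white lid, 60 mm diameter, 90 mm high, origin under its centre. Not to be moved.
- spatula: Spatula 260 mm long lying flat along its x. Not to be moved.
There are look-alikes about, which are no part of the job. There is more than one size of the green_cartridge; the job needs the smallest.

How it is judged:
On the way, in this order (a step that is already met when the one before it is completed fails the run):
1. the green cartridge lies settled in both saddles, nozzle towards the front plate, while the fingers still hold it (y of shoulder in the frame of depositor between -0.003 and 0.003 m and z of shoulder in the frame of depositor between 0.072 and 0.078 m and y of tail in the frame of depositor between -0.003 and 0.003 m and z of tail in the frame of depositor between 0.072 and 0.078 m and x of shoulder in the frame of seat between -0.04 and 0.004 m and contact force between green_cartridge and depositor above 0.3 N and contact force between green_cartridge and the fingers above 0.5 N), for 0.2 s.
2. the cartridge is released, lying in the saddles (y of shoulder in the frame of depositor between -0.003 and 0.003 m and z of shoulder in the frame of depositor between 0.072 and 0.078 m and y of tail in the frame of depositor between -0.003 and 0.003 m and z of tail in the frame of depositor between 0.072 and 0.078 m and contact force between green_cartridge and the fingers below 0.1 N), for 0.2 s.
3. the pusher has brought the cartridge home against the front plate and touches its tail (all of step 2 and x of shoulder in the frame of seat between -0.004 and 0.004 m and x of tail in the frame of pusher_face between -0.004 and 0.004 m), for 0.2 s.
At the end, for the whole second after the job is handed in: The green cartridge lies released and at rest in both saddles (both ends within 3 mm of the saddle axis sideways and in height), its shoulder within 4 mm of the front plate's inner face and the pusher's face within 4 mm of its tail (all of step 3 and linear speed of green_cartridge below 0.02 m/s); the robot touches nothing.
It fails at once if the red cartridge moved more than 20 mm (distance of red_cartridge from where it was at the start of the episode above 0.02 m).
It fails at once if the panettone moved more than 20 mm (distance of panettone from where it was at the start of the episode above 0.02 m).
It fails at once if the jar moved more than 20 mm (distance of sprinkles from where it was at the start of the episode above 0.02 m).
It fails at once if the spatula moved more than 20 mm (distance of spatula from where it was at the start of the episode above 0.02 m).
It also fails if it takes over 59 s, if anything falls off the work surface, if the arm or the gripper's body presses on something with over 40 N, if the wrist force passes 120 N, or if a joint passes its speed limit or range.

## Robot

A 6-joint arm with a two-finger parallel gripper is mounted at the origin on the work surface. World frame = base frame: x ahead of the robot, y to its left, z up, the work surface at z = 0. Lengths are in m, angles in rad, forces in N, time in s.
With the tool pointing down it reaches from about 0.3 to 0.85 m from the base axis. Payload 5.4 kg.
Tool frame: the origin (TCP) lies at the very end of the fingers, on their centre line; the grasp point (between the pads) lies 19 mm behind it; z points along the fingers, y is the direction in which the jaws open and shut (so a half turn about z gives the same grasp; the last joint's range is limited). The gripper opens to 85 mm and grips with 20 to 120 N. Pads are 22 mm wide; open, the fingers measure 114 mm over their backs; the gripper's body (76 mm by 85 mm) begins 54 mm behind the grasp point. The pads swing forward as they close: fully open they stand 13 mm farther back than shut.
Start: joints at [1.056, 0.158, 1.597, -0, 1.386, -0.21], TCP at [0.173, 0.548, 0.231] pointing down, gripper open.
Joint ranges: [-2.91, 2.91], [-0.94, 2.29], [0.18, 2.7], [-1.29, 4.43], [0.17, 2.64], [-3, 3]. Speed limits (rad/s): [2.57, 2.57, 3.14, 3.14, 3.14, 3.14].

## Interface

Orientations are given as [roll, pitch, yaw] about the fixed x, y, z axes, in that order (R = Rz(yaw) Ry(pitch) Rx(roll)).
In Python, from bench import ctrl gives the robot as it stands.
- The arm moves only by the tool jog_arm, never from a script. Its argument "commands" is a list of rows, each an object of numbers: "x", "y", "z": the shift along the tool's x, y, z in m; "wx", "wy", "wz": the turn, a rotation vector about the tool's x, y, z in degrees; "jaw": the opening, from 0 (shut) to 1 (fully open). In form: [{"x": .., "y": .., "z": .., "wx": .., "wy": .., "wz": .., "jaw": ..}, ...]. A call has exactly 8 rows; each row shifts and turns the commanded pose from where the row before left it, along the tool's axes as they then stand; what a row does not reach is not made up. A row lasts 1/12 s, in which the tool goes at most 41.7 mm and 7.16 degrees, less where a joint would pass 70% of its speed; a pose out of reach is approached as far as the arm can. A call with a gripper value outside its range is refused whole. The fingers move at their own pace and stop on an object; the grip force is fixed at half the most. Time passes only in rows, so rows that do not move let the fingers close, or fill a call up. It gives the time, the measured TCP pose, the force and the opening at its end, in the units of the state.
- ctrl.read_state(): the state, without advancing time (a new reading comes with each control period).
- ctrl.capture(name): name is "scene" or "top" or "wrist"; returns a dict with "color" (480x640x3 uint8, red, green, blue), "camera_matrix" (3x3 intrinsics, pixels), "D" ([k1, k2, p1, p2, k3] as OpenCV has them; the pictures are not rectified), "rvec" (rotation vector, rad) and "tvec" (3), from world to camera coordinates, as OpenCV has them. Camera axes: x right, y down, z forward; pixel columns grow to the right and rows downward; lengths in m; the calibration is good to about 2 mm. A picture is of the moment at which its call begins. There is no depth.
- ctrl.job_done(): hands the job in, once; it reports no verdict.
The state is a dict: "t": time; "q": joint angles; "joint_vel": joint speeds; "effort": joint torques, N m; "tool_pos": TCP position; "ee_rot": TCP orientation; "wrist_force": force on the tool from outside, world axes, zero at the start; "ft_torque": the same for the moment, N m; "grip_width": opening from 0.0 (shut) to 1.0 (fully open).
Only numpy, scipy, OpenCV 4.12 (cv2) and the standard library are available. Lean on these libraries where they do the work, as an engineer would, in place of code of your own. Each camera call takes 0.05 s, during which the arm holds its last target. There are 200 camera calls.

## Working session

There is one attempt and no reset: what is moved stays moved. The work goes in short steps, Python scripts to look and compute and a tool call to move; the robot and the scene stay as the last step left them, time stands still between calls to the robot, and variables do not carry over. Pictures are saved under pics/ and viewed, about 8 in all and at most 12, crops included, and the job is handed in when it is done.

Besides the shell and the picture viewer there is one more tool, called after "Call:" by a JSON object that holds its "method" and its "body". jog_arm: Moves the arm, as the interface text tells. Its arguments: {"type":"object","properties":{"commands":{"type":"array"}},"required":["commands"]}

```bash
mkdir -p pics; ls
python3 - <<'E'
from bench import ctrl
import cv2,pickle
s=ctrl.read_state();print(s)
for n in("scene","top"):
    c=ctrl.capture(n);pickle.dump(c,open(f"pics/{n}.pkl","wb"))
    cv2.imwrite(f"pics/{n}0.png",cv2.cvtColor(c["color"],cv2.COLOR_RGB2BGR))
    print(n,c["camera_matrix"],c["D"],c["rvec"],c["tvec"])
E
```

```text
pics
{'t': 0.0, 'q': array([ 1.05589582e+00,  1.59050415e-01,  1.59829584e+00,  3.30516324e-05,
        1.38621856e+00, -2.10086204e-01]), 'joint_vel': array([ 0.00028798,  0.00031869,  0.0001317 , -0.00173172, -0.00083237,
        0.00022731]), 'effort': array([-8.28929365e-05, -3.95991039e+01, -3.31428266e+01, -1.54726426e-04,
        8.25579569e-03, -6.43790258e-06]), 'tool_pos': array([0.17225211, 0.54793193, 0.2302843 ]), 'ee_rot': array([-3.13967062e+00, -4.43047442e-04,  2.83677183e+00]), 'wrist_force': array([-1.26534345, -0.36888012, -0.20728765]), 'ft_torque': array([ 0.05600976,  0.01688364, -0.02592611]), 'grip_width': 1.0016555704835635}
scene [[618.0779414    0.         326.03050634]
 [  0.         618.0779414  236.06064179]
 [  0.           0.           1.        ]] [-0.13794277  0.          0.          0.          0.        ] [ 2.0120197   1.43691363 -0.59360813] [-0.19730432 -0.33335473  2.24696508]
top [[573.60172541   0.         313.41774335]
 [  0.         573.60172541 240.9933815 ]
 [  0.           0.           1.        ]] [0.03369459 0.         0.         0.         0.        ] [ 2.05913056 -2.15563539  0.23868982] [0.01469578 0.61830344 1.70711229]
```

View pics/top0.png

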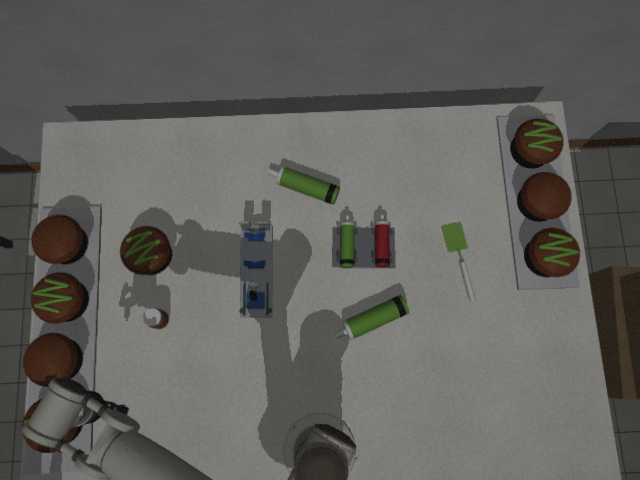

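View pics/scene0.png

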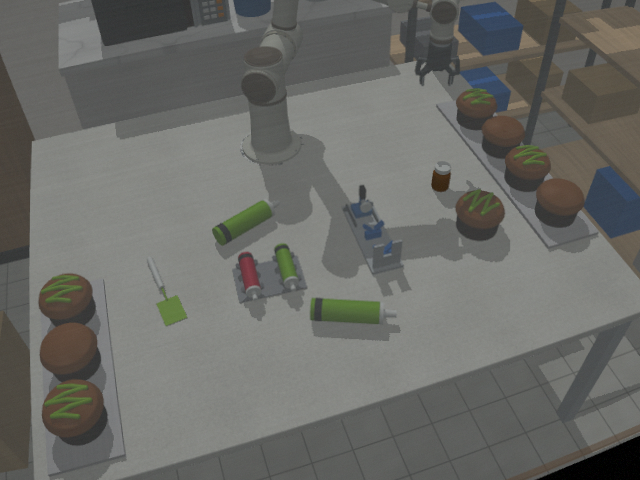

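The top view shows three green cartridges: one in the rack at (347,245), and loose ones at (308,185) and (376,317). The one in the rack fits because it lies in a lane beside the red one and is the smallest. The depositor is at (256,270), with its plate at the top near (256,228) and its pusher at (256,297). I'll confirm with one enlarged crop.

```bash
cat > h.py <<'E'
import cv2,numpy as np,pickle
from bench import ctrl
def shot(n,f=None):
    c=ctrl.capture(n)
    pickle.dump(c,open(f"pics/{n}.pkl","wb"))
    return c
def world(c,uv,z):
    R=cv2.Rodrigues(np.array(c["rvec"]))[0];t=np.array(c["tvec"]).ravel()
    p=cv2.undistortPoints(np.array([[uv]],float),c["camera_matrix"],np.array(c["D"]))[0,0]
    d=R.T@np.array([p[0],p[1],1]);o=-R.T@t
    return o+d*(z-o[2])/d[2]
def pix(c,P):
    return cv2.projectPoints(np.array(P,float).reshape(-1,3),np.array(c["rvec"]),np.array(c["tvec"]),c["camera_matrix"],np.array(c["D"]))[0][:,0]
def crop(c,x0,y0,w,h,s,f):
    im=cv2.cvtColor(c["color"],cv2.COLOR_RGB2BGR)[y0:y0+h,x0:x0+w]
    cv2.imwrite(f,cv2.resize(im,None,fx=s,fy=s,interpolation=cv2.INTER_CUBIC))
E
python3 - <<'E'
from h import *
c=pickle.load(open("pics/top.pkl","rb"))
crop(c,230,185,200,150,4,"pics/topcrop.png")
for uv,z in(((347,209),.042),((347,268),.042),((381.5,268),.042),((256,228),.105),((256,316),.01)):print(uv,world(c,uv,z))
E
```

```text
(347, 209) [ 0.72345847 -0.12540353  0.042     ]
(347, 268) [ 0.53347046 -0.11425307  0.042     ]
(381.5, 268) [ 0.52860102 -0.22132879  0.042     ]
(256, 228) [0.65857436 0.15949011 0.105     ]
(256, 316) [0.40105617 0.17478683 0.01      ]
```

View pics/topcrop.png

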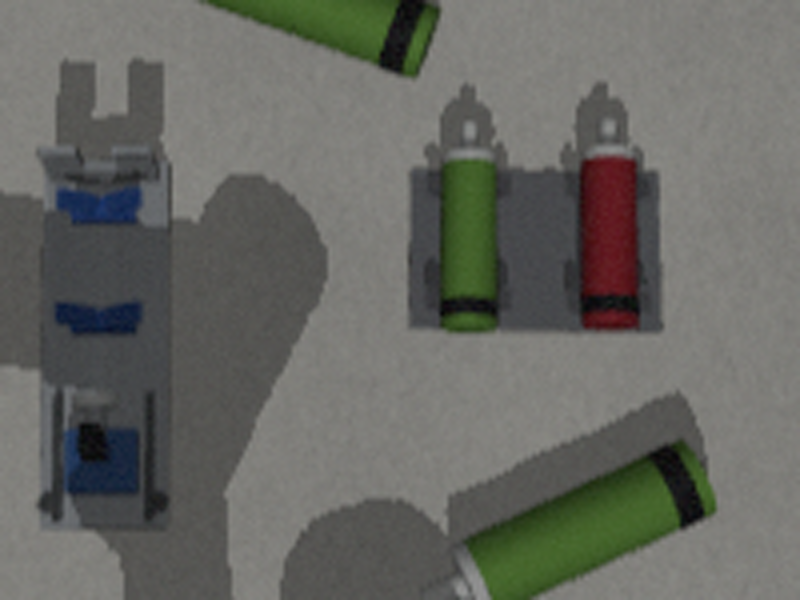

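The crop confirms it. The rack's green cartridge, with its body from (469,330) to (469,155) in the crop, matches the red one in size. The loose ones are bigger and not in the rack.

Run:
```python
from h import *
c=pickle.load(open("pics/top.pkl","rb"))
o=lambda x,y:(230+(x+.5)/4-.5,185+(y+.5)/4-.5)
for n,x,y,z in(("tail",468.5,329,.05),("shoulder",469.5,156,.05),("rackBL",410,328,.005),("rackBR",661,330,.005),("rackTL",413,170,.005),("rackTR",659,170,.005),
 ("bedBL",40,527,.012),("bedBR",167,527,.012),("bedTRish",171,226,.012),("bedL",41,226,.012),("farL",57,190,.072),("farR",141,189,.072),("nearL",57,303,.072),("nearR",142,302,.072),("plateTL",38,148,.105),("plateTR",157,148,.105),("handle",91,428,.127)):
    print(n,world(c,o(x,y),z).round(4))
s=ctrl.read_state()
```

```text
tail [ 0.5357 -0.1131  0.05  ]
shoulder [ 0.6735 -0.122   0.05  ]
rackBL [ 0.5464 -0.0698  0.005 ]
rackBR [ 0.5357 -0.2687  0.005 ]
rackTL [ 0.6753 -0.0791  0.005 ]
rackTR [ 0.6663 -0.2771  0.005 ]
bedBL [0.4021 0.2253 0.012 ]
bedBR [0.3975 0.127  0.012 ]
bedTRish [0.6364 0.1168 0.012 ]
bedL [0.6412 0.2204 0.012 ]
farL [0.6554 0.2003 0.072 ]
farR [0.6533 0.1353 0.072 ]
nearL [0.5664 0.202  0.072 ]
nearR [0.5642 0.137  0.072 ]
plateTL [0.6809 0.2104 0.105 ]
plateTR [0.6768 0.1198 0.105 ]
handle [0.4615 0.1727 0.127 ]
```

Call:
{"method": "jog_arm", "body": {"commands": [{"wz": -7.07, "jaw": 1}, {"wz": -7.07, "jaw": 1}, {"x": -0.0214, "y": -0.0291, "jaw": 1}, {"x": -0.0214, "y": -0.0291, "jaw": 1}, {"x": -0.0214, "y": -0.0291, "jaw": 1}, {"x": -0.0214, "y": -0.0291, "jaw": 1}, {"x": -0.0214, "y": -0.0291, "jaw": 1}, {"x": -0.0214, "y": -0.0291, "jaw": 1}]}}

```text
schema error: expected keys x, y, z, wx, wy, wz, jaw
```

Call:
{"method": "jog_arm", "body": {"commands": [{"x": -0.0214, "y": -0.0291}, {"x": -0.0214, "y": -0.0291}, {"x": -0.0214, "y": -0.0291}, {"x": -0.0214, "y": -0.0291}, {"x": -0.0214, "y": -0.0291}, {"x": -0.0214, "y": -0.0291}, {"x": -0.0214, "y": -0.0291}, {"x": -0.0214, "y": -0.0291}]}}

```text
schema error: expected keys x, y, z, wx, wy, wz, jaw
```

Call:
{"method": "jog_arm", "body": {"commands": [{"x": -0.0214, "y": -0.0291}, {"x": -0.0214, "y": -0.0291}, {"x": -0.0214, "y": -0.0291}, {"x": -0.0214, "y": -0.0291}, {"x": -0.0214, "y": -0.0291}, {"x": -0.0214, "y": -0.0291}, {"x": -0.0214, "y": -0.0291}, {"x": -0.0214, "y": -0.0291}]}}

```text
schema error: expected keys x, y, z, wx, wy, wz, jaw
```

Call:
{"method": "jog_arm", "body": {"commands": [{"x": 0, "y": 0, "z": 0, "wx": 0, "wy": 0, "wz": -7.07, "jaw": 1}, {"x": 0, "y": 0, "z": 0, "wx": 0, "wy": 0, "wz": -7.07, "jaw": 1}, {"x": -0.0214, "y": -0.0291, "z": 0, "wx": 0, "wy": 0, "wz": 0, "jaw": 1}, {"x": -0.0214, "y": -0.0291, "z": 0, "wx": 0, "wy": 0, "wz": 0, "jaw": 1}, {"x": -0.0214, "y": -0.0291, "z": 0, "wx": 0, "wy": 0, "wz": 0, "jaw": 1}, {"x": -0.0214, "y": -0.0291, "z": 0, "wx": 0, "wy": 0, "wz": 0, "jaw": 1}, {"x": -0.0214, "y": -0.0291, "z": 0, "wx": 0, "wy": 0, "wz": 0, "jaw": 1}, {"x": -0.0214, "y": -0.0291, "z": 0, "wx": 0, "wy": 0, "wz": 0, "jaw": 1}]}}

```text
t: 0.77
tool_pos: [0.2909, 0.3651, 0.2308]
ee_rot: [-3.141, -0.0, 3.084]
wrist_force: [0.8, -0.1, 0.2]
grip_width: 1.0
```

Call:
{"method": "jog_arm", "body": {"commands": [{"x": -0.0214, "y": -0.0291, "z": 0, "wx": 0, "wy": 0, "wz": 0, "jaw": 1}, {"x": -0.0214, "y": -0.0291, "z": 0, "wx": 0, "wy": 0, "wz": 0, "jaw": 1}, {"x": -0.0214, "y": -0.0291, "z": 0, "wx": 0, "wy": 0, "wz": 0, "jaw": 1}, {"x": -0.0214, "y": -0.0291, "z": 0, "wx": 0, "wy": 0, "wz": 0, "jaw": 1}, {"x": -0.0214, "y": -0.0291, "z": 0, "wx": 0, "wy": 0, "wz": 0, "jaw": 1}, {"x": -0.0214, "y": -0.0291, "z": 0, "wx": 0, "wy": 0, "wz": 0, "jaw": 1}, {"x": -0.0214, "y": -0.0291, "z": 0, "wx": 0, "wy": 0, "wz": 0, "jaw": 1}, {"x": -0.0214, "y": -0.0291, "z": 0, "wx": 0, "wy": 0, "wz": 0, "jaw": 1}]}}

```text
t: 1.43
tool_pos: [0.4484, 0.1227, 0.231]
ee_rot: [3.141, -0.0, 3.083]
wrist_force: [0.5, 0.4, 0.3]
grip_width: 1.002
```

Run:
```python
from h import *
c=shot("wrist");pickle.dump(c,open("pics/w1.pkl","wb"))
crop(c,0,0,640,480,1.25,"pics/w1.png")
R=cv2.Rodrigues(np.array(c["rvec"]))[0];print(-R.T@np.array(c["tvec"]).ravel(),R.T[:,2])
print(pix(c,[[.5656,.1695,.075],[.6543,.1678,.075],[.605,-.118,.042]]))
```

```text
[0.36963271 0.12788966 0.37375006] [ 0.30775522 -0.01764023 -0.95130203]
[[378.11428886 351.8301012 ]
 [376.62440875 438.73527327]
 [ 65.29532128 381.31912007]]
```

View pics/w1.png

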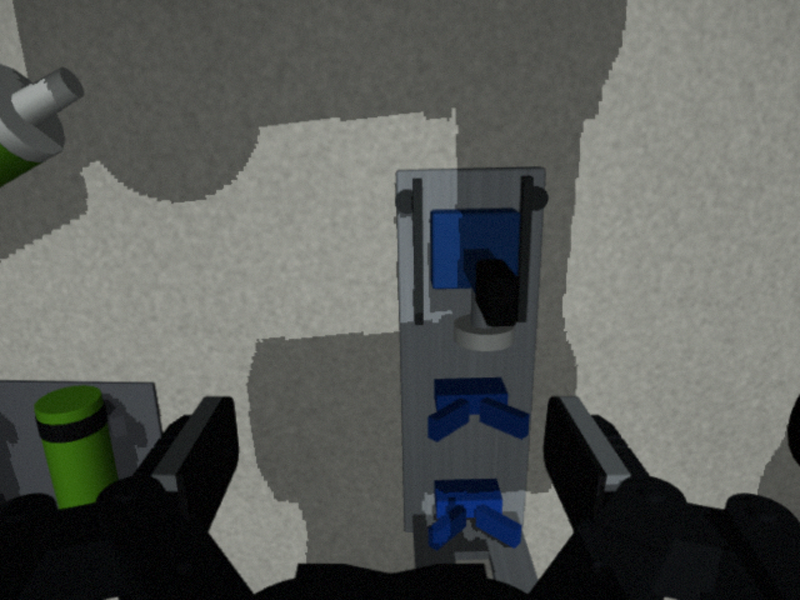

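Run:
```python
from h import *
c=pickle.load(open("pics/w1.pkl","rb"))
crop(c,310,120,140,330,1.8,"/tmp/a.png")
a=cv2.cvtColor(c["color"],cv2.COLOR_RGB2BGR)
A=cv2.resize(a[290:440,335:435],None,fx=4,fy=4,interpolation=cv2.INTER_CUBIC)
B=cv2.resize(a[125:275,310:410+30],None,fx=3,fy=4,interpolation=cv2.INTER_CUBIC)
cv2.imwrite("pics/w1c.png",np.hstack([A,B]))
w=lambda x,y,z:world(c,((x+.5)/1.25-.5,(y+.5)/1.25-.5),z).round(4)
for n,x,y,z in(("bedBL",545,168,.012),("bedBR",397,170,.012),("bedR",404,530,.012),("bedL",540,340,.012),("faceL",455,330,.075),("faceR",513,330,.075)):print(n,w(x,y,z))
```

```text
bedBL [0.4029 0.2283 0.012 ]
bedBR [0.3989 0.1305 0.012 ]
bedR [0.691  0.1205 0.012 ]
bedL [0.5257 0.2281 0.012 ]
faceL [0.489  0.1595 0.075 ]
faceR [0.4911 0.1942 0.075 ]
```

View pics/w1c.png

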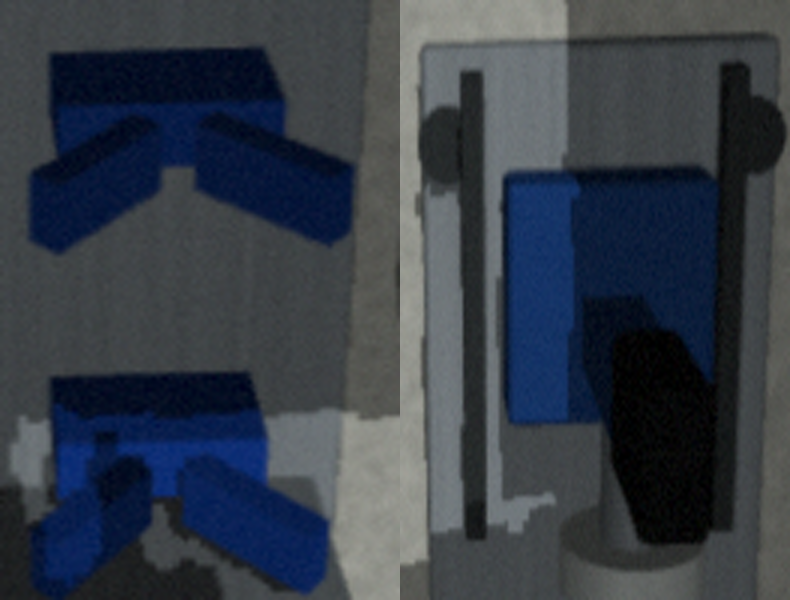

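Run:
```python
from h import *
c=pickle.load(open("pics/w1.pkl","rb"))
w=lambda x,y,z:world(c,(335+(x+.5)/4-.5,290+(y+.5)/4-.5),z)
for P in([(30,176),(352,170)],[(32,238),(350,238)],[(32,528),(328,516)],[(33,590),(326,580)]):
    a,b=[w(*p,.072) for p in P];print(a.round(4),b.round(4),np.linalg.norm(a-b).round(4),((a+b)/2).round(4))
v=lambda x,y,z:world(c,(310+(x-400+.5)/3-.5,125+(y+.5)/4-.5),z)
print([v(*p,.127).round(4) for p in[(612,338),(680,338),(712,385),(712,540),(640,540)]])
print([v(*p,.075).round(4) for p in[(560,545),(702,545)]])
```

```text
[0.5489 0.1413 0.072 ] [0.5516 0.2057 0.072 ] 0.0645 [0.5503 0.1735 0.072 ]
[0.5632 0.1412 0.072 ] [0.5674 0.2058 0.072 ] 0.0647 [0.5653 0.1735 0.072 ]
[0.6362 0.1388 0.072 ] [0.6374 0.2031 0.072 ] 0.0643 [0.6368 0.1709 0.072 ]
[0.6534 0.1384 0.072 ] [0.6551 0.2032 0.072 ] 0.0648 [0.6542 0.1708 0.072 ]
[array([0.434 , 0.1644, 0.127 ]), array([0.4348, 0.1779, 0.127 ]), array([0.4424, 0.1843, 0.127 ]), array([0.4672, 0.1847, 0.127 ]), array([0.4663, 0.1699, 0.127 ])]
[array([0.4865, 0.1589, 0.075 ]), array([0.4886, 0.1942, 0.075 ])]
```

The wrist view shows the depositor along world x, with the saddles near (479,428) and (475,530), the pusher handle near (495,290), and the rack's green tail at (72,415). I'll carry on to above the rack.

Call:
{"method": "jog_arm", "body": {"commands": [{"x": -0.0213, "y": -0.029, "z": 0.009, "wx": 0, "wy": 0, "wz": 0, "jaw": 1}, {"x": -0.0213, "y": -0.029, "z": 0.009, "wx": 0, "wy": 0, "wz": 0, "jaw": 1}, {"x": -0.0213, "y": -0.029, "z": 0.009, "wx": 0, "wy": 0, "wz": 0, "jaw": 1}, {"x": -0.0213, "y": -0.029, "z": 0.009, "wx": 0, "wy": 0, "wz": 0, "jaw": 1}, {"x": -0.0213, "y": -0.029, "z": 0.009, "wx": 0, "wy": 0, "wz": 0, "jaw": 1}, {"x": -0.0213, "y": -0.029, "z": 0.009, "wx": 0, "wy": 0, "wz": 0, "jaw": 1}, {"x": -0.0213, "y": -0.029, "z": 0.009, "wx": 0, "wy": 0, "wz": 0, "jaw": 1}, {"x": -0.0213, "y": -0.029, "z": 0.009, "wx": 0, "wy": 0, "wz": 0, "jaw": 1}]}}

```text
t: 2.15
tool_pos: [0.6051, -0.1183, 0.1582]
ee_rot: [3.141, -0.001, 3.083]
wrist_force: [0.4, -0.3, 0.8]
grip_width: 1.001
```

Run:
```python
from h import *
c=shot("wrist");pickle.dump(c,open("pics/w2.pkl","wb"))
crop(c,0,0,640,480,1.25,"pics/w2.png")
s=ctrl.read_state();print(s["tool_pos"],s["ee_rot"])
hsv=cv2.cvtColor(c["color"],cv2.COLOR_RGB2HSV)
m=((hsv[...,0]>35)&(hsv[...,0]<75)&(hsv[...,1]>120)&(hsv[...,2]>40)).astype(np.uint8)
m[:, :230]=0;m[:,430:]=0
for r in range(150,480,30):
    x=np.flatnonzero(m[r]); 
    if len(x):print(r,x.min(),x.max(),[world(c,(u,r),.042).round(4) for u in(x.min(),x.max())])
```

```text
[ 0.60653985 -0.12388351  0.15546258] [-3.13934534e+00 -1.36802511e-03  3.07962409e+00]
180 281 352 [array([ 0.5721, -0.1348,  0.042 ]), array([ 0.5746, -0.0917,  0.042 ])]
210 281 351 [array([ 0.5908, -0.1363,  0.042 ]), array([ 0.5933, -0.0929,  0.042 ])]
240 282 350 [array([ 0.6104, -0.1372,  0.042 ]), array([ 0.6129, -0.0942,  0.042 ])]
270 283 349 [array([ 0.6309, -0.1382,  0.042 ]), array([ 0.6333, -0.0954,  0.042 ])]
300 283 348 [array([ 0.6523, -0.1399,  0.042 ]), array([ 0.6548, -0.0968,  0.042 ])]
330 288 344 [array([ 0.6751, -0.1383,  0.042 ]), array([ 0.6773, -0.1002,  0.042 ])]
420 349 382 [array([ 0.7537, -0.099 ,  0.042 ]), array([ 0.7553, -0.0744,  0.042 ])]
450 343 429 [array([ 0.7822, -0.1043,  0.042 ]), array([ 0.787 , -0.0381,  0.042 ])]
```

View pics/w2.png

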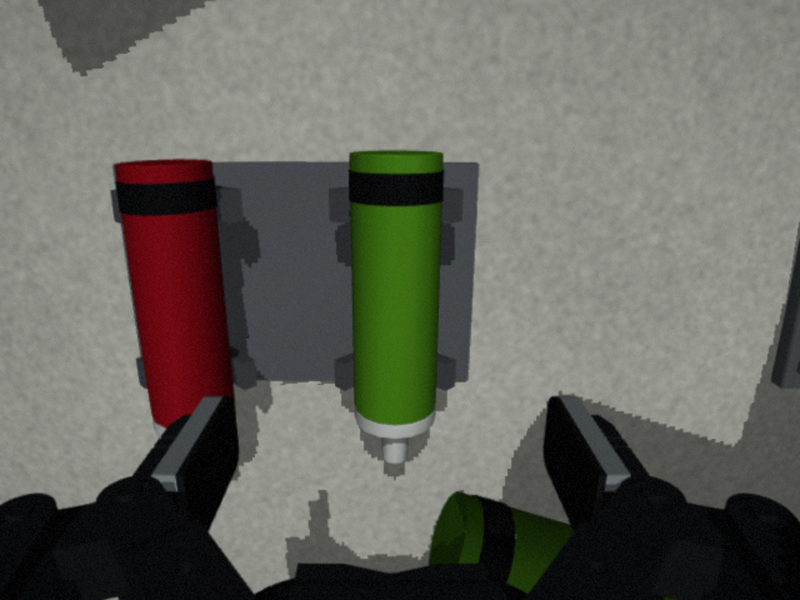

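Run:
```python
from h import *
for i in range(3):
    s=ctrl.read_state();print(s["t"],s["tool_pos"],s["ee_rot"],abs(s["joint_vel"]).max())
    c=shot("wrist")
R=cv2.Rodrigues(np.array(c["rvec"]))[0];print(-R.T@np.array(c["tvec"]).ravel(),R.T[:,2])
hsv=cv2.cvtColor(c["color"],cv2.COLOR_RGB2HSV)
m=((hsv[...,0]>35)&(hsv[...,0]<75)&(hsv[...,1]>120)&(hsv[...,2]>40)).astype(np.uint8)
m[:, :230]=0;m[:,430:]=0;m[400:]=0
print([(r,np.flatnonzero(m[r])[[0,-1]].mean(),world(c,(np.flatnonzero(m[r])[[0,-1]].mean(),r),.042)) for r in(180,240,300)])
r=np.flatnonzero(m[:,316]);print(r.min(),r.max(),world(c,(316,r.min()),.064),world(c,(316,r.max()),.05))
```

```text
2.2 [ 0.60653985 -0.12388351  0.15546258] [-3.13934534e+00 -1.36802511e-03  3.07962409e+00] 0.1012889176260374
2.25 [ 0.60496659 -0.12092524  0.15607409] [-3.14147588 -0.00337978  3.07935236] 0.07759312962043459
2.3 [ 0.60435663 -0.11864507  0.15704504] [ 3.14051017 -0.0033482   3.08065844] 0.06115022623779376
[ 0.52598827 -0.11339759  0.30002673] [ 0.30496754 -0.01735126 -0.95220467]
[(180, np.float64(317.0), array([ 0.57222832, -0.11311302,  0.042     ])), (240, np.float64(316.0), array([ 0.61028585, -0.11592838,  0.042     ])), (300, np.float64(316.5), array([ 0.65199124, -0.11801305,  0.042     ]))]
122 341 [ 0.53710034 -0.11187614  0.064     ] [ 0.67809552 -0.11992622  0.05      ]
```

Call:
{"method": "jog_arm", "body": {"commands": [{"x": 0, "y": 0, "z": 0.023, "wx": 0, "wy": 0, "wz": 0, "jaw": 1}, {"x": 0, "y": 0, "z": 0.023, "wx": 0, "wy": 0, "wz": 0, "jaw": 1}, {"x": 0, "y": 0, "z": 0.023, "wx": 0, "wy": 0, "wz": 0, "jaw": 1}, {"x": 0, "y": 0, "z": 0.023, "wx": 0, "wy": 0, "wz": 0, "jaw": 1}, {"x": 0, "y": 0, "z": 0.023, "wx": 0, "wy": 0, "wz": 0, "jaw": 1}, {"x": 0, "y": 0, "z": 0.023, "wx": 0, "wy": 0, "wz": 0, "jaw": 1}, {"x": 0, "y": 0, "z": 0, "wx": 0, "wy": 0, "wz": 0, "jaw": 1}, {"x": 0, "y": 0, "z": 0, "wx": 0, "wy": 0, "wz": 0, "jaw": 1}]}}

```text
t: 3.02
tool_pos: [0.6035, -0.1155, 0.0209]
ee_rot: [3.141, -0.003, 3.085]
wrist_force: [0.1, -0.5, 0.6]
grip_width: 1.002
```

Call:
{"method": "jog_arm", "body": {"commands": [{"x": 0, "y": 0, "z": 0, "wx": 0, "wy": 0, "wz": 0, "jaw": 1}, {"x": 0, "y": 0, "z": 0, "wx": 0, "wy": 0, "wz": 0, "jaw": 0.65}, {"x": 0, "y": 0, "z": 0, "wx": 0, "wy": 0, "wz": 0, "jaw": 0.6}, {"x": 0, "y": 0, "z": 0, "wx": 0, "wy": 0, "wz": 0, "jaw": 0.55}, {"x": 0, "y": 0, "z": 0, "wx": 0, "wy": 0, "wz": 0, "jaw": 0.5}, {"x": 0, "y": 0, "z": 0, "wx": 0, "wy": 0, "wz": 0, "jaw": 0.4}, {"x": 0, "y": 0, "z": 0, "wx": 0, "wy": 0, "wz": 0, "jaw": 0.3}, {"x": 0, "y": 0, "z": 0, "wx": 0, "wy": 0, "wz": 0, "jaw": 0.3}]}}

```text
t: 3.68
tool_pos: [0.6056, -0.116, 0.023]
ee_rot: [3.14, 0.001, 3.083]
wrist_force: [-1.9, 4.6, 7.7]
grip_width: 0.498
```

Call:
{"method": "jog_arm", "body": {"commands": [{"x": 0, "y": 0, "z": -0.01, "wx": 0, "wy": 0, "wz": 0, "jaw": 0.3}, {"x": 0, "y": 0, "z": -0.02, "wx": 0, "wy": 0, "wz": 0, "jaw": 0.3}, {"x": 0, "y": 0, "z": -0.023, "wx": 0, "wy": 0, "wz": 0, "jaw": 0.3}, {"x": 0, "y": 0, "z": -0.023, "wx": 0, "wy": 0, "wz": 0, "jaw": 0.3}, {"x": 0, "y": 0, "z": -0.023, "wx": 0, "wy": 0, "wz": 0, "jaw": 0.3}, {"x": 0, "y": 0, "z": -0.023, "wx": 0, "wy": 0, "wz": 0, "jaw": 0.3}, {"x": 0, "y": 0, "z": -0.018, "wx": 0, "wy": 0, "wz": 0, "jaw": 0.3}, {"x": 0, "y": 0, "z": 0, "wx": 0, "wy": 0, "wz": 0, "jaw": 0.3}]}}

```text
t: 4.35
tool_pos: [0.6073, -0.1184, 0.1667]
ee_rot: [-3.138, 0.008, 3.084]
wrist_force: [1.1, -0.3, -0.9]
grip_width: 0.498
```

Run:
```python
from h import *
import time
for i in range(4):c=shot("wrist")
pickle.dump(c,open("pics/w3.pkl","wb"))
crop(c,0,0,640,480,1.25,"pics/w3.png")
s=ctrl.read_state();print(s["t"],s["tool_pos"],s["ee_rot"],s["grip_width"],s["wrist_force"])
hsv=cv2.cvtColor(c["color"],cv2.COLOR_RGB2HSV)
m=((hsv[...,0]>35)&(hsv[...,0]<75)&(hsv[...,1]>120)&(hsv[...,2]>40)).astype(np.uint8)
m[:, :230]=0;m[:,430:]=0
z=s["tool_pos"][2]+.019
for r in range(60,400,40):
    x=np.flatnonzero(m[r])
    if len(x):print(r,x.min(),x.max(),world(c,((x.min()+x.max())/2,r),z))
```

```text
4.55 [ 0.60352173 -0.11673296  0.15932438] [ 3.1406123  -0.00316977  3.08347271] 0.4978541200746078 [-0.67821054 -0.21513132 -2.77027344]
140 259 365 [ 0.53631553 -0.11250644  0.17832438]
180 246 381 [ 0.54781623 -0.11273512  0.17832438]
260 242 383 [ 0.57272471 -0.11446528  0.17832438]
300 244 380 [ 0.5863703  -0.11541292  0.17832438]
340 246 378 [ 0.60098805 -0.11626207  0.17832438]
380 249 376 [ 0.61673792 -0.11700515  0.17832438]
```

View pics/w3.png

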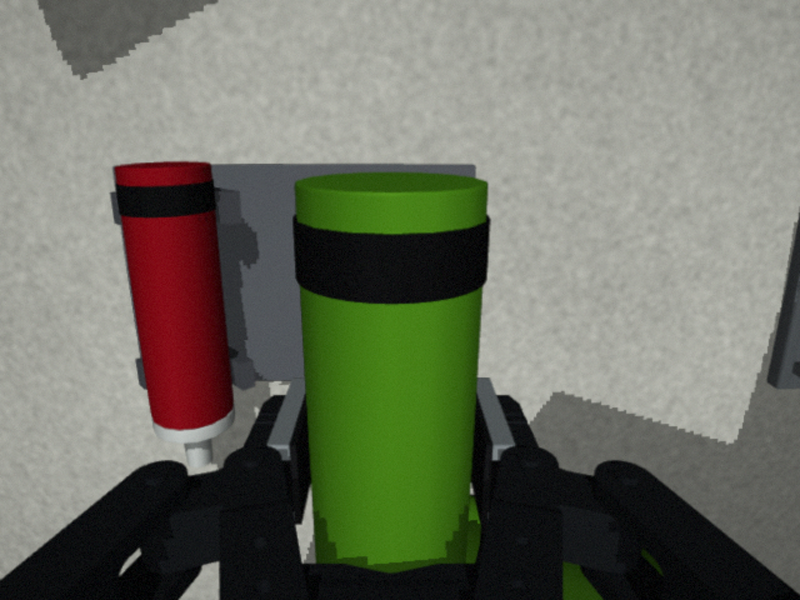

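Run:
```python
from h import *
c=pickle.load(open("pics/w3.pkl","rb"))
for y,dz in((192,.022),(174,-.022)):print(world(c,(391/1.25,y/1.25-.1),.1783+dz))
# tilt check: widths along length vs expected 44mm
d=.145;print(.5365-.6035)
```

```text
[ 0.53752786 -0.11237887  0.2003    ]
[ 0.53797456 -0.11234316  0.1563    ]
-0.06700000000000006
```

Call:
{"method": "jog_arm", "body": {"commands": [{"x": 0.0034, "y": 0.02, "z": 0, "wx": 0, "wy": 0, "wz": -1.45, "jaw": 0.3}, {"x": 0.0034, "y": 0.04, "z": 0, "wx": 0, "wy": 0, "wz": 0, "jaw": 0.3}, {"x": 0.0034, "y": 0.041, "z": 0, "wx": 0, "wy": 0, "wz": 0, "jaw": 0.3}, {"x": 0.0034, "y": 0.041, "z": 0, "wx": 0, "wy": 0, "wz": 0, "jaw": 0.3}, {"x": 0.0034, "y": 0.041, "z": 0, "wx": 0, "wy": 0, "wz": 0, "jaw": 0.3}, {"x": 0.0034, "y": 0.041, "z": 0, "wx": 0, "wy": 0, "wz": 0, "jaw": 0.3}, {"x": 0.0034, "y": 0.041, "z": 0, "wx": 0, "wy": 0, "wz": 0, "jaw": 0.3}, {"x": 0.0034, "y": 0.0242, "z": 0, "wx": 0, "wy": 0, "wz": 0, "jaw": 0.3}]}}

```text
t: 5.22
tool_pos: [0.5854, 0.1768, 0.1591]
ee_rot: [3.141, -0.004, 3.111]
wrist_force: [0.1, -1.3, -1.2]
grip_width: 0.497
```

Call:
{"method": "jog_arm", "body": {"commands": [{"x": 0, "y": 0, "z": 0, "wx": 0, "wy": 0, "wz": 0, "jaw": 0.3}, {"x": 0, "y": 0, "z": 0, "wx": 0, "wy": 0, "wz": 0, "jaw": 0.3}, {"x": 0, "y": 0, "z": 0, "wx": 0, "wy": 0, "wz": 0, "jaw": 0.3}, {"x": 0, "y": 0, "z": 0, "wx": 0, "wy": 0, "wz": 0, "jaw": 0.3}, {"x": 0, "y": 0, "z": 0, "wx": 0, "wy": 0, "wz": 0, "jaw": 0.3}, {"x": 0, "y": 0, "z": 0, "wx": 0, "wy": 0, "wz": 0, "jaw": 0.3}, {"x": 0, "y": 0, "z": 0, "wx": 0, "wy": 0, "wz": 0, "jaw": 0.3}, {"x": 0, "y": 0, "z": 0, "wx": 0, "wy": 0, "wz": 0, "jaw": 0.3}]}}

```text
t: 5.88
tool_pos: [0.5877, 0.1724, 0.1614]
ee_rot: [-3.142, 0.0, 3.108]
wrist_force: [-0.5, 0.3, -1.7]
grip_width: 0.494
```

Run:
```python
from h import *
c=shot("wrist");pickle.dump(c,open("pics/w4.pkl","wb"))
s=ctrl.read_state();print(s["t"],s["tool_pos"],s["ee_rot"],s["grip_width"],s["wrist_force"])
w=c
t=shot("scene");pickle.dump(t,open("pics/s4.pkl","wb"))
A=cv2.resize(cv2.cvtColor(w["color"],cv2.COLOR_RGB2BGR)[:, 120:560],None,fx=1.25,fy=1.25)
cv2.imwrite("pics/w4.png",A)
o=lambda p:((p-[120,0])*1.25).round(0)
# predicted depositor points
O=np.array([.558,.1735,0]);a=-.031
T=lambda x,y,z:O+[x*np.cos(a)-y*np.sin(a),x*np.sin(a)+y*np.cos(a),z]
for n,p in(("bedBL",(-.16,.05,.012)),("bedBR",(-.16,-.05,.012)),("bedFR",(.135,-.05,.012)),("bedFL",(.135,.05,.012)),("plateL",(.115,.043,.105)),("plateR",(.115,-.043,.105)),("near bL",(-.008,.0322,.072)),("near bR",(-.008,-.0322,.072))):print(n,o(pix(w,T(*p))))
```

```text
5.9333 [0.58760271 0.17254699 0.16137434] [3.14156347e+00 1.27538397e-04 3.10833013e+00] 0.491386728330319 [-1.71844967 -0.19149003 -1.70797381]
bedBL [[ 344. -117.]]
bedBR [[ 133. -116.]]
bedFR [[160. 433.]]
bedFL [[320. 433.]]
plateL [[335. 507.]]
plateR [[145. 507.]]
near bL [[313. 223.]]
near bR [[165. 223.]]
```

View pics/w4.png

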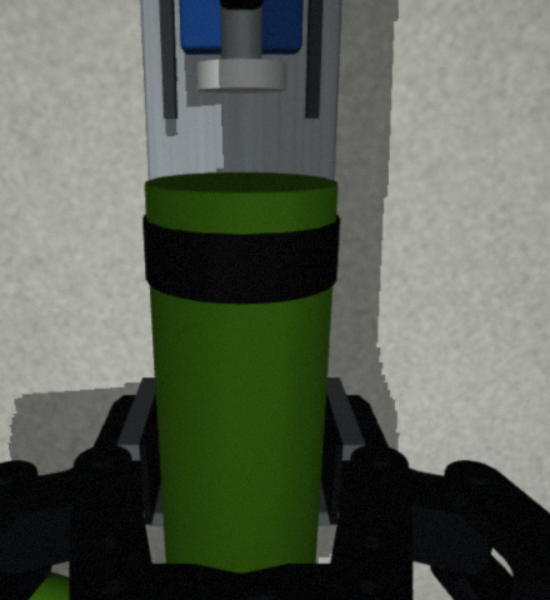

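The cartridge hangs centred over the bed: cartridge mid column 241, bed mid 241.5, pusher face mid 242. I'll lower it.

Call:
{"method": "jog_arm", "body": {"commands": [{"x": 0, "y": 0.0008, "z": 0.01, "wx": 0, "wy": 0, "wz": 0, "jaw": 0.3}, {"x": 0, "y": 0, "z": 0.018, "wx": 0, "wy": 0, "wz": 0, "jaw": 0.3}, {"x": 0, "y": 0, "z": 0.018, "wx": 0, "wy": 0, "wz": 0, "jaw": 0.3}, {"x": 0, "y": 0, "z": 0.018, "wx": 0, "wy": 0, "wz": 0, "jaw": 0.3}, {"x": 0, "y": 0, "z": 0.016, "wx": 0, "wy": 0, "wz": 0, "jaw": 0.3}, {"x": 0, "y": 0, "z": 0.01, "wx": 0, "wy": 0, "wz": 0, "jaw": 0.3}, {"x": 0, "y": 0, "z": 0, "wx": 0, "wy": 0, "wz": 0, "jaw": 0.3}, {"x": 0, "y": 0, "z": 0, "wx": 0, "wy": 0, "wz": 0, "jaw": 0.3}]}}

```text
t: 6.65
tool_pos: [0.5871, 0.1737, 0.0708]
ee_rot: [-3.141, -0.001, 3.109]
wrist_force: [0.3, 0.9, -1.7]
grip_width: 0.499
```

Call:
{"method": "jog_arm", "body": {"commands": [{"x": 0, "y": 0, "z": 0.003, "wx": 0, "wy": 0, "wz": 0, "jaw": 0.3}, {"x": 0, "y": 0, "z": 0.003, "wx": 0, "wy": 0, "wz": 0, "jaw": 0.3}, {"x": 0, "y": 0, "z": 0.003, "wx": 0, "wy": 0, "wz": 0, "jaw": 0.3}, {"x": 0, "y": 0, "z": 0.003, "wx": 0, "wy": 0, "wz": 0, "jaw": 0.3}, {"x": 0, "y": 0, "z": 0.002, "wx": 0, "wy": 0, "wz": 0, "jaw": 0.3}, {"x": 0, "y": 0, "z": 0, "wx": 0, "wy": 0, "wz": 0, "jaw": 0.3}, {"x": 0, "y": 0, "z": 0, "wx": 0, "wy": 0, "wz": 0, "jaw": 0.3}, {"x": 0, "y": 0, "z": 0, "wx": 0, "wy": 0, "wz": 0, "jaw": 0.3}]}}

```text
t: 7.32
tool_pos: [0.5876, 0.1737, 0.0573]
ee_rot: [3.142, 0.0, 3.109]
wrist_force: [-0.2, -0.0, -0.9]
grip_width: 0.494
```

Call:
{"method": "jog_arm", "body": {"commands": [{"x": 0, "y": 0, "z": 0.001, "wx": 0, "wy": 0, "wz": 0, "jaw": 0.3}, {"x": 0, "y": 0, "z": 0.001, "wx": 0, "wy": 0, "wz": 0, "jaw": 0.3}, {"x": 0, "y": 0, "z": 0.001, "wx": 0, "wy": 0, "wz": 0, "jaw": 0.3}, {"x": 0, "y": 0, "z": 0, "wx": 0, "wy": 0, "wz": 0, "jaw": 0.3}, {"x": 0, "y": 0, "z": 0, "wx": 0, "wy": 0, "wz": 0, "jaw": 0.3}, {"x": 0, "y": 0, "z": 0, "wx": 0, "wy": 0, "wz": 0, "jaw": 0.3}, {"x": 0, "y": 0, "z": 0, "wx": 0, "wy": 0, "wz": 0, "jaw": 0.3}, {"x": 0, "y": 0, "z": 0, "wx": 0, "wy": 0, "wz": 0, "jaw": 0.3}]}}

```text
t: 7.98
tool_pos: [0.5883, 0.173, 0.0562]
ee_rot: [-3.14, 0.001, 3.109]
wrist_force: [-4.3, -3.4, 8.7]
grip_width: 0.495
```

Run:
```python
from h import *
c=shot("scene");pickle.dump(c,open("pics/s5.pkl","wb"))
s=ctrl.read_state();print(s["tool_pos"],s["wrist_force"],s["ft_torque"])
u=pix(c,[.62,.172,.075])[0].astype(int);print(u)
x0,y0=u[0]-70,u[1]-70
crop(c,x0,y0,140,105,5,"pics/s5.png")
```

```text
[0.58823981 0.17294836 0.05614607] [-4.09293954 -3.98452019  8.821751  ] [-0.50458879  0.65740453  0.12266036]
[380 235]
```

View pics/s5.png

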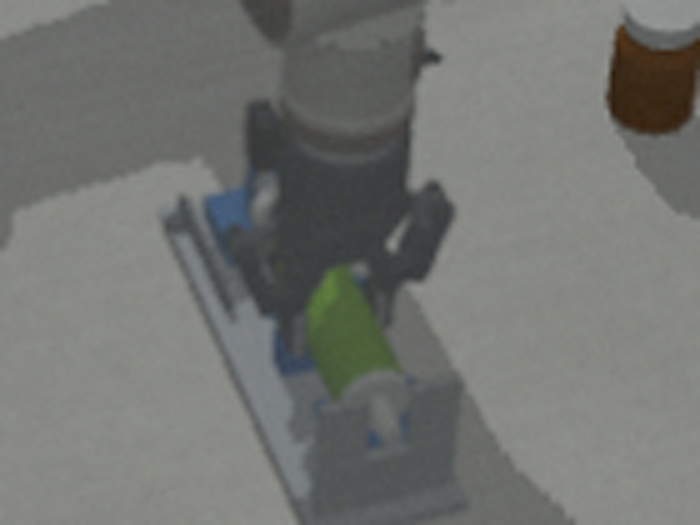

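The cartridge is seated: the nozzle is in the notch at about (385,410) in the crop, with a gap to the plate. The 9 N upward reaction confirms contact, so I'll ease off slightly and release.

Call:
{"method": "jog_arm", "body": {"commands": [{"x": 0, "y": 0, "z": -0.001, "wx": 0, "wy": 0, "wz": 0, "jaw": 0.3}, {"x": 0, "y": 0, "z": 0, "wx": 0, "wy": 0, "wz": 0, "jaw": 0.3}, {"x": 0, "y": 0, "z": 0, "wx": 0, "wy": 0, "wz": 0, "jaw": 0.3}, {"x": 0, "y": 0, "z": 0, "wx": 0, "wy": 0, "wz": 0, "jaw": 0.3}, {"x": 0, "y": 0, "z": 0, "wx": 0, "wy": 0, "wz": 0, "jaw": 0.55}, {"x": 0, "y": 0, "z": 0, "wx": 0, "wy": 0, "wz": 0, "jaw": 0.65}, {"x": 0, "y": 0, "z": 0, "wx": 0, "wy": 0, "wz": 0, "jaw": 0.75}, {"x": 0, "y": 0, "z": 0, "wx": 0, "wy": 0, "wz": 0, "jaw": 0.85}]}}

```text
t: 8.7
tool_pos: [0.5873, 0.174, 0.0549]
ee_rot: [3.141, -0.0, 3.109]
wrist_force: [-0.0, -0.1, 0.2]
grip_width: 0.848
```

Call:
{"method": "jog_arm", "body": {"commands": [{"x": 0, "y": 0, "z": 0, "wx": 0, "wy": 0, "wz": 0, "jaw": 0.9}, {"x": 0, "y": 0, "z": 0, "wx": 0, "wy": 0, "wz": 0, "jaw": 0.9}, {"x": 0, "y": 0, "z": 0, "wx": 0, "wy": 0, "wz": 0, "jaw": 0.9}, {"x": 0, "y": 0, "z": 0, "wx": 0, "wy": 0, "wz": 0, "jaw": 0.9}, {"x": 0, "y": 0, "z": -0.01, "wx": 0, "wy": 0, "wz": 0, "jaw": 0.9}, {"x": 0, "y": 0, "z": -0.02, "wx": 0, "wy": 0, "wz": 0, "jaw": 0.9}, {"x": 0, "y": 0, "z": -0.03, "wx": 0, "wy": 0, "wz": 0, "jaw": 0.9}, {"x": 0, "y": 0, "z": -0.03, "wx": 0, "wy": 0, "wz": 0, "jaw": 0.9}]}}

```text
t: 9.37
tool_pos: [0.5868, 0.1736, 0.1462]
ee_rot: [-3.141, -0.002, 3.109]
wrist_force: [0.7, 1.2, 0.2]
grip_width: 0.894
```

Call:
{"method": "jog_arm", "body": {"commands": [{"x": 0, "y": 0, "z": -0.02, "wx": 0, "wy": 0, "wz": 0, "jaw": 0.9}, {"x": 0.03, "y": 0, "z": 0, "wx": 0, "wy": 0, "wz": 0, "jaw": 0.9}, {"x": 0.03, "y": 0, "z": 0, "wx": 0, "wy": 0, "wz": 0, "jaw": 0.9}, {"x": 0.03, "y": 0, "z": 0, "wx": 0, "wy": 0, "wz": 0, "jaw": 0.6}, {"x": 0.02, "y": 0, "z": 0, "wx": 0, "wy": 0, "wz": 0, "jaw": 0.5}, {"x": 0, "y": 0, "z": 0, "wx": 0, "wy": 0, "wz": 0, "jaw": 0.5}, {"x": 0, "y": 0, "z": 0, "wx": 0, "wy": 0, "wz": 0, "jaw": 0.5}, {"x": 0, "y": 0, "z": 0, "wx": 0, "wy": 0, "wz": 0, "jaw": 0.5}]}}

```text
t: 10.03
tool_pos: [0.4786, 0.1773, 0.1662]
ee_rot: [3.141, 0.002, 3.109]
wrist_force: [0.6, 0.6, 1.2]
grip_width: 0.5
```

Run:
```python
from h import *
c=shot("wrist");pickle.dump(c,open("pics/w6.pkl","wb"))
s=ctrl.read_state();print(s["t"],s["tool_pos"],s["ee_rot"],s["wrist_force"])
cv2.imwrite("pics/w6.png",cv2.resize(cv2.cvtColor(c["color"],cv2.COLOR_RGB2BGR)[:, 120:560],None,fx=1.25,fy=1.25))
```

```text
10.0833 [0.47882804 0.17720445 0.1660789 ] [3.14140400e+00 1.78700640e-03 3.10858543e+00] [-0.14162703  0.06676802 -0.20895183]
```

View pics/w6.png

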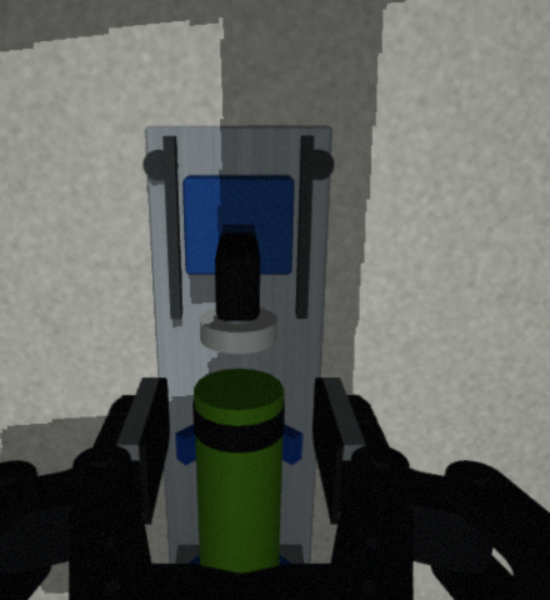

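Run:
```python
from h import *
c=pickle.load(open("pics/w6.pkl","rb"))
w=lambda x,y,z:world(c,(120+(x+.5)/1.25-.5,(y+.5)/1.25-.5),z).round(4)
print("handle front",w(216,319,.127),w(260,319,.127),"rear?",w(238,262,.127))
print("face bottom rim front",w(238,352,.057),"top rim front",w(238,330,.093), "tail top",w(239,408,.097),"tail bottom",w(239,370,.053))
print("bed back",w(146,128,.012),w(330,128,.012))
```

```text
handle front [0.4667 0.1695 0.127 ] [0.4672 0.1853 0.127 ] rear? [0.4458 0.1781 0.127 ]
face bottom rim front [0.511  0.1756 0.057 ] top rim front [0.4847 0.1766 0.093 ] tail top [0.5204 0.1759 0.097 ] tail bottom [0.523  0.1757 0.053 ]
bed back [0.4003 0.1303 0.012 ] [0.4035 0.2278 0.012 ]
```

The cartridge lies straight and centred between the saddle arms (239 against 239.5), with its tail about 28 mm ahead of the pusher face. Next I'll grip the black handle at (238,290).

Call:
{"method": "jog_arm", "body": {"commands": [{"x": 0.0125, "y": -0.0003, "z": 0, "wx": 0, "wy": 0, "wz": 0, "jaw": 0.5}, {"x": 0.0125, "y": -0.0003, "z": 0, "wx": 0, "wy": 0, "wz": 0, "jaw": 0.5}, {"x": 0, "y": 0, "z": 0.015, "wx": 0, "wy": 0, "wz": 0, "jaw": 0.5}, {"x": 0, "y": 0, "z": 0.02, "wx": 0, "wy": 0, "wz": 0, "jaw": 0.5}, {"x": 0, "y": 0, "z": 0.02, "wx": 0, "wy": 0, "wz": 0, "jaw": 0.5}, {"x": 0, "y": 0, "z": 0.015, "wx": 0, "wy": 0, "wz": 0, "jaw": 0.5}, {"x": 0, "y": 0, "z": 0.005, "wx": 0, "wy": 0, "wz": 0, "jaw": 0.5}, {"x": 0, "y": 0, "z": 0, "wx": 0, "wy": 0, "wz": 0, "jaw": 0.5}]}}

```text
t: 10.75
tool_pos: [0.4522, 0.1772, 0.0891]
ee_rot: [-3.141, -0.003, 3.108]
wrist_force: [-0.7, 0.3, -0.4]
grip_width: 0.5
```

Call:
{"method": "jog_arm", "body": {"commands": [{"x": 0, "y": 0, "z": 0, "wx": 0, "wy": 0, "wz": 0, "jaw": 0.4}, {"x": 0, "y": 0, "z": 0, "wx": 0, "wy": 0, "wz": 0, "jaw": 0.3}, {"x": 0, "y": 0, "z": 0, "wx": 0, "wy": 0, "wz": 0, "jaw": 0.2}, {"x": 0, "y": 0, "z": 0, "wx": 0, "wy": 0, "wz": 0, "jaw": 0.1}, {"x": 0, "y": 0, "z": 0, "wx": 0, "wy": 0, "wz": 0, "jaw": 0.05}, {"x": 0, "y": 0, "z": 0, "wx": 0, "wy": 0, "wz": 0, "jaw": 0.05}, {"x": 0, "y": 0, "z": 0, "wx": 0, "wy": 0, "wz": 0, "jaw": 0.05}, {"x": 0, "y": 0, "z": 0, "wx": 0, "wy": 0, "wz": 0, "jaw": 0.05}]}}

```text
t: 11.42
tool_pos: [0.4538, 0.1769, 0.0917]
ee_rot: [-3.141, 0.003, 3.109]
wrist_force: [-0.2, -5.2, 6.5]
grip_width: 0.181
```

Call:
{"method": "jog_arm", "body": {"commands": [{"x": -0.004, "y": 0, "z": 0, "wx": 0, "wy": 0, "wz": 0, "jaw": 0.05}, {"x": -0.005, "y": 0, "z": 0, "wx": 0, "wy": 0, "wz": 0, "jaw": 0.05}, {"x": -0.005, "y": 0, "z": 0, "wx": 0, "wy": 0, "wz": 0, "jaw": 0.05}, {"x": -0.005, "y": 0, "z": 0, "wx": 0, "wy": 0, "wz": 0, "jaw": 0.05}, {"x": -0.005, "y": 0, "z": 0, "wx": 0, "wy": 0, "wz": 0, "jaw": 0.05}, {"x": -0.003, "y": 0, "z": 0, "wx": 0, "wy": 0, "wz": 0, "jaw": 0.05}, {"x": 0, "y": 0, "z": 0, "wx": 0, "wy": 0, "wz": 0, "jaw": 0.05}, {"x": 0, "y": 0, "z": 0, "wx": 0, "wy": 0, "wz": 0, "jaw": 0.05}]}}

```text
t: 12.08
tool_pos: [0.481, 0.1761, 0.0917]
ee_rot: [-3.141, 0.003, 3.109]
wrist_force: [0.1, -4.8, 5.4]
grip_width: 0.182
```

Call:
{"method": "jog_arm", "body": {"commands": [{"x": -0.002, "y": 0, "z": 0, "wx": 0, "wy": 0, "wz": 0, "jaw": 0.05}, {"x": -0.002, "y": 0, "z": 0, "wx": 0, "wy": 0, "wz": 0, "jaw": 0.05}, {"x": -0.002, "y": 0, "z": 0, "wx": 0, "wy": 0, "wz": 0, "jaw": 0.05}, {"x": -0.002, "y": 0, "z": 0, "wx": 0, "wy": 0, "wz": 0, "jaw": 0.05}, {"x": 0, "y": 0, "z": 0, "wx": 0, "wy": 0, "wz": 0, "jaw": 0.05}, {"x": 0, "y": 0, "z": 0, "wx": 0, "wy": 0, "wz": 0, "jaw": 0.05}, {"x": 0, "y": 0, "z": 0, "wx": 0, "wy": 0, "wz": 0, "jaw": 0.05}, {"x": 0, "y": 0, "z": 0, "wx": 0, "wy": 0, "wz": 0, "jaw": 0.05}]}}

```text
t: 12.75
tool_pos: [0.4885, 0.1759, 0.0917]
ee_rot: [-3.141, 0.002, 3.109]
wrist_force: [-1.8, -4.9, 7.7]
grip_width: 0.178
```

Call:
{"method": "jog_arm", "body": {"commands": [{"x": -0.001, "y": 0, "z": 0, "wx": 0, "wy": 0, "wz": 0, "jaw": 0.05}, {"x": -0.001, "y": 0, "z": 0, "wx": 0, "wy": 0, "wz": 0, "jaw": 0.05}, {"x": -0.001, "y": 0, "z": 0, "wx": 0, "wy": 0, "wz": 0, "jaw": 0.05}, {"x": 0, "y": 0, "z": 0, "wx": 0, "wy": 0, "wz": 0, "jaw": 0.05}, {"x": 0, "y": 0, "z": 0, "wx": 0, "wy": 0, "wz": 0, "jaw": 0.05}, {"x": 0, "y": 0, "z": 0, "wx": 0, "wy": 0, "wz": 0, "jaw": 0.05}, {"x": 0, "y": 0, "z": 0, "wx": 0, "wy": 0, "wz": 0, "jaw": 0.05}, {"x": 0, "y": 0, "z": 0, "wx": 0, "wy": 0, "wz": 0, "jaw": 0.05}]}}

```text
t: 13.42
tool_pos: [0.4913, 0.1758, 0.0917]
ee_rot: [-3.141, 0.001, 3.109]
wrist_force: [-2.7, -4.7, 7.6]
grip_width: 0.181
```

Call:
{"method": "jog_arm", "body": {"commands": [{"x": -0.001, "y": 0, "z": 0, "wx": 0, "wy": 0, "wz": 0, "jaw": 0.05}, {"x": -0.001, "y": 0, "z": 0, "wx": 0, "wy": 0, "wz": 0, "jaw": 0.05}, {"x": 0, "y": 0, "z": 0, "wx": 0, "wy": 0, "wz": 0, "jaw": 0.05}, {"x": 0, "y": 0, "z": 0, "wx": 0, "wy": 0, "wz": 0, "jaw": 0.05}, {"x": 0, "y": 0, "z": 0, "wx": 0, "wy": 0, "wz": 0, "jaw": 0.05}, {"x": 0, "y": 0, "z": 0, "wx": 0, "wy": 0, "wz": 0, "jaw": 0.05}, {"x": 0, "y": 0, "z": 0, "wx": 0, "wy": 0, "wz": 0, "jaw": 0.05}, {"x": 0, "y": 0, "z": 0, "wx": 0, "wy": 0, "wz": 0, "jaw": 0.05}]}}

```text
t: 14.08
tool_pos: [0.4932, 0.1757, 0.0917]
ee_rot: [-3.141, 0.001, 3.109]
wrist_force: [-3.3, -4.6, 7.7]
grip_width: 0.18
```

Call:
{"method": "jog_arm", "body": {"commands": [{"x": -0.001, "y": 0, "z": 0, "wx": 0, "wy": 0, "wz": 0, "jaw": 0.05}, {"x": -0.001, "y": 0, "z": 0, "wx": 0, "wy": 0, "wz": 0, "jaw": 0.05}, {"x": 0, "y": 0, "z": 0, "wx": 0, "wy": 0, "wz": 0, "jaw": 0.05}, {"x": 0, "y": 0, "z": 0, "wx": 0, "wy": 0, "wz": 0, "jaw": 0.05}, {"x": 0, "y": 0, "z": 0, "wx": 0, "wy": 0, "wz": 0, "jaw": 0.05}, {"x": 0, "y": 0, "z": 0, "wx": 0, "wy": 0, "wz": 0, "jaw": 0.05}, {"x": 0, "y": 0, "z": 0, "wx": 0, "wy": 0, "wz": 0, "jaw": 0.05}, {"x": 0, "y": 0, "z": 0, "wx": 0, "wy": 0, "wz": 0, "jaw": 0.05}]}}

```text
t: 14.75
tool_pos: [0.4938, 0.1757, 0.0917]
ee_rot: [-3.14, -0.002, 3.109]
wrist_force: [-9.8, -5.5, 12.0]
grip_width: 0.181
```

Call:
{"method": "jog_arm", "body": {"commands": [{"x": -0.001, "y": 0, "z": 0, "wx": 0, "wy": 0, "wz": 0, "jaw": 0.05}, {"x": -0.001, "y": 0, "z": 0, "wx": 0, "wy": 0, "wz": 0, "jaw": 0.05}, {"x": 0, "y": 0, "z": 0, "wx": 0, "wy": 0, "wz": 0, "jaw": 0.05}, {"x": 0, "y": 0, "z": 0, "wx": 0, "wy": 0, "wz": 0, "jaw": 0.05}, {"x": 0, "y": 0, "z": 0, "wx": 0, "wy": 0, "wz": 0, "jaw": 0.05}, {"x": 0, "y": 0, "z": 0, "wx": 0, "wy": 0, "wz": 0, "jaw": 0.05}, {"x": 0, "y": 0, "z": 0, "wx": 0, "wy": 0, "wz": 0, "jaw": 0.05}, {"x": 0, "y": 0, "z": 0, "wx": 0, "wy": 0, "wz": 0, "jaw": 0.05}]}}

```text
t: 15.42
tool_pos: [0.4938, 0.1757, 0.0917]
ee_rot: [-3.14, -0.007, 3.109]
wrist_force: [-18.1, -6.1, 19.8]
grip_width: 0.177
```

The pusher has stalled at 40 mm of travel with the force rising, so the cartridge is home. I'll relax the push, release and retreat.

Call:
{"method": "jog_arm", "body": {"commands": [{"x": 0.0015, "y": 0, "z": 0, "wx": 0, "wy": 0, "wz": 0, "jaw": 0.05}, {"x": 0.0013, "y": 0, "z": 0, "wx": 0, "wy": 0, "wz": 0, "jaw": 0.05}, {"x": 0, "y": 0, "z": 0, "wx": 0, "wy": 0, "wz": 0, "jaw": 0.05}, {"x": 0, "y": 0, "z": 0, "wx": 0, "wy": 0, "wz": 0, "jaw": 0.05}, {"x": 0, "y": 0, "z": 0, "wx": 0, "wy": 0, "wz": 0, "jaw": 0.3}, {"x": 0, "y": 0, "z": 0, "wx": 0, "wy": 0, "wz": 0, "jaw": 0.5}, {"x": 0, "y": 0, "z": 0, "wx": 0, "wy": 0, "wz": 0, "jaw": 0.5}, {"x": 0, "y": 0, "z": 0, "wx": 0, "wy": 0, "wz": 0, "jaw": 0.5}]}}

```text
t: 16.08
tool_pos: [0.4937, 0.1764, 0.0902]
ee_rot: [3.141, -0.0, 3.109]
wrist_force: [0.2, -0.4, 0.1]
grip_width: 0.501
```

Call:
{"method": "jog_arm", "body": {"commands": [{"x": 0, "y": 0, "z": -0.01, "wx": 0, "wy": 0, "wz": 0, "jaw": 0.5}, {"x": 0, "y": 0, "z": -0.02, "wx": 0, "wy": 0, "wz": 0, "jaw": 0.5}, {"x": 0, "y": 0, "z": -0.025, "wx": 0, "wy": 0, "wz": 0, "jaw": 0.5}, {"x": 0, "y": 0, "z": -0.025, "wx": 0, "wy": 0, "wz": 0, "jaw": 0.5}, {"x": 0, "y": 0, "z": -0.02, "wx": 0, "wy": 0, "wz": 0, "jaw": 0.5}, {"x": 0, "y": 0, "z": -0.01, "wx": 0, "wy": 0, "wz": 0, "jaw": 0.5}, {"x": 0, "y": 0, "z": 0, "wx": 0, "wy": 0, "wz": 0, "jaw": 0.5}, {"x": 0, "y": 0, "z": 0, "wx": 0, "wy": 0, "wz": 0, "jaw": 0.5}]}}

```text
t: 16.75
tool_pos: [0.4937, 0.1762, 0.2002]
ee_rot: [3.141, 0.0, 3.109]
wrist_force: [-0.1, 0.1, -0.6]
grip_width: 0.502
```

Run:
```python
from h import *
for i in range(4): w=shot("wrist")
c=shot("scene")
s=ctrl.read_state();print(s["t"],s["tool_pos"],s["wrist_force"],s["grip_width"])
A=cv2.resize(cv2.cvtColor(w["color"],cv2.COLOR_RGB2BGR)[100:480,150:500],(442,480))
B=cv2.resize(cv2.cvtColor(c["color"],cv2.COLOR_RGB2BGR)[175:281,335:414],(358,480),interpolation=cv2.INTER_CUBIC)
cv2.imwrite("pics/end.png",np.hstack([A,B]))
```

```text
17.0 [0.49288022 0.17605386 0.19877531] [ 0.0253808  -0.68867029 -0.89370635] 0.4980729054659193
```

View pics/end.png

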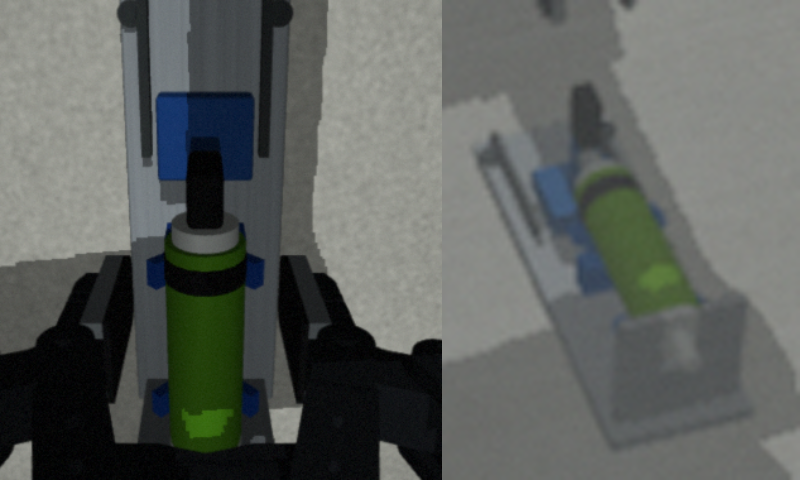

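The pusher face touches the tail at (205,245). The cartridge lies straight in both saddles with its cap against the plate at (665,315), and the gripper is clear above. I'm handing it in.

```bash
python3 -c "
from bench import ctrl
print(ctrl.job_done())"
```

```text
the job is handed in; nothing more can be done
None
```

The green pistachio cartridge from the rack now lies released in both blue saddles, snug against the front plate, with the pusher touching its tail. I handed the job in at about 17 s of the 59 s; it reported no verdict.

- **Placing:** I laid it about 11 mm short of the plate and kept hold until the saddles pushed back with about 9 N. The scene picture showed the nozzle in the notch before I let go.
- **Pushing:** I gripped the black handle and slid the pusher forward about 40 mm. It then stalled with the push force rising to 18 N; I eased off, let go and lifted clear.
- **Last checks:** The final pictures show the cartridge straight in both saddles, its cap at the plate, the pusher face on its tail, and nothing touching the robot. I did not measure the final end positions in mm.
- **Not checked at the end:** I did not look again at the red cartridge, panettone, jar or spatula. The arm passed well above or clear of them, and no contact showed in the forces.
- **Disagreement:** The top camera read positions 2 to 4 mm to the right of the wrist camera (lower y). I used the wrist camera, which agreed with where the gripper closed on the cartridge.

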